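# Make up the slide-tray magazine

## Robot

A 6-joint arm with a two-finger parallel gripper is mounted at the origin on a cart in front of the work surface, level with it; the furniture and walls round the work are solid. World frame = base frame: x ahead of the robot, y to its left, z up, the work surface at z = 0. Lengths are in m, angles in rad, forces in N, time in s.
With the tool pointing down it reaches from about 0.35 to 0.975 m from the base axis. Payload 4.9 kg.
Tool frame: the origin (TCP) lies midway between the tips of the shut fingers; the grasp point (between the pads) lies 19 mm behind it (robot.hold_point_z is the distance from the TCP to the grasp point, in m); x points along the fingers, z is the direction in which the jaws open and shut, and the axes are right-handed (so a half turn about x gives the same grasp; the last joint's range is limited). The gripper opens to 85 mm and grips with 20 to 120 N. Pads are 22 mm wide; open, the fingers measure 114 mm over their backs; the gripper's body (76 mm by 85 mm) begins 54 mm behind the grasp point. The pads swing forward as they close: fully open they stand 13 mm farther back than shut.
Start: joints at [-1.271, 0.053, 1.613, -0, 1.476, -0.119], TCP at [0.254, -0.571, 0.231] pointing down, gripper open.
Joint ranges: [-3.01, 3.01], [-1.01, 2.22], [0.06, 2.58], [-1.02, 4.17], [0.09, 2.62], [-3.14, 3.14]. Speed limits (rad/s): [2.57, 2.57, 3.14, 3.14, 3.14, 3.14].

## Interface

Orientations are given as a unit quaternion [x, y, z, w].
In Python, from bench import robot gives the robot as it stands. The module is installed in compiled form; this text tells all that it offers.
- The arm moves only by the tool play_rows, never from a script. Its argument "steps" is a list of rows, each a list of 3 entries, a list of its own where there are three numbers: the closure, from 0 (fully open) to 1 (shut), then the shift along the tool's x, y, z in cm, then the turn about the tool's x in degrees. A call has 1 to 20 rows; each row is the pose to reach, as a shift and turn from the pose measured when the call began, along the tool's axes at that moment; what a row does not reach only later rows make up. A row lasts 1/8 s, in which the tool goes at most 62.5 mm and 10.7 degrees, less where a joint would pass 70% of its speed; a pose out of reach is approached as far as the arm can. A call with a gripper value outside its range is refused whole. The fingers move at their own pace and stop on an object; the grip force is fixed at half the most. Time passes only in rows, so rows that repeat a pose let the fingers close. It gives the time, the measured TCP pose, the force and the opening at its end, in the units of the state.
- robot.get_state(): the state, without advancing time (a new reading comes with each control period).
- robot.read_camera(name): name is "scene" or "top" or "wrist"; returns (picture, depth): 400x640x3 uint8, blue, green, red; 400x640 float32, m along the optical axis (not along the pixel's ray), 0 where there is no reading.
- robot.camera_info(name): a dict with "fx", "fy", "cx", "cy" (pixels), "extrinsics" (4x4, takes a point from camera to world coordinates). Camera axes: x right, y up, looking along -z (the intrinsics and any distortion apply to the point x, -y, -z); pixel columns grow to the right and rows downward; lengths in m; the calibration is good to about 2 mm. The wrist camera is an equidistant fisheye: a pixel r from the principal point sees the ray r / f radians off the axis. A picture is of the moment at which its call begins: read the wrist's pose just before it. camera_info takes no time and is no camera call; for the wrist camera it gives the pose at the moment of the call.
- robot.job_done(): hands the job in, once; it reports no verdict.
The state is a dict: "time": time; "joint_positions": joint angles; "joint_velocities": joint speeds; "tau": joint torques, N m; "tcp_pos": TCP position; "eef_rot": TCP orientation; "force": force on the tool from outside, world axes, zero at the start; "ft_torque": the same for the moment, N m; "width": opening from 0.0 (shut) to 1.0 (fully open).
Only numpy, scipy, OpenCV 4.12 (cv2) and the standard library are available. Lean on these libraries where they do the work, as an engineer would, in place of code of your own. Each camera call takes 0.05 s, during which the arm holds its last target. There are 200 camera calls.

## Task

Make up the slide-tray magazine: swing its retainer arm well aside, take out the filler block left in it and stand that on the worktop, then stack every slide tray on the magazine, each turned so that its lugs drop home into the notches below. On top put the one filler block that just fills the column, keyed in likewise, and swing the retainer fully back over it. Keep the trays level so that no slide falls out, leave the other fillers standing on the worktop and do not knock the oil bottle over.

Things in the scene. Friction and masses are not known exactly. Their poses are not given: they have to be found in the camera images.
- magazine: slide-tray magazine, bolted down: aluminium foot plate 172 x 92 x 8 mm (x from -60 to +112 mm) with a pedestal 100 x 58 mm; a 17 mm post stands at x = +85 mm. Origin: under the pedestal's centre at worktop height; +x points to the post. The first part keyed on the pedestal has its origin 26 mm above this one, each course 18 mm more, all x axes pointing the same way as this one's.
- seat (a point): centre of the pedestal's top, 26 mm above the worktop. It has the same notches as a tray's top: wide at +x, narrow at -x.
- column_top (a point): centre of the top of a full column, 116 mm above the worktop: five courses of 18 mm above the seat (trays count one each, fillers one, two or three).
- retainer (a joint): retainer arm on the post, turns level about the post's axis with slight friction, stays where left: 0 = closed, its pad over the column's middle (end stop); grows to 2.3 rad as it swings out over the magazine's +y side and back (1.57: points along +y). The pad's underside is 119 mm above the worktop, 3 mm above a full column.
- retainer_knob (a point): middle of the upright round steel knob on the retainer arm, 85 mm from the post's axis: 16 mm thick, 32 mm tall, from 131 to 163 mm above the worktop; the arm is below it. Pinch it from any side, or push it.
- slide_tray_0: slide tray (2 or 3 are there, all alike): open light grey plastic tray with microscope slides in it, 100 mm long (x), 58 mm wide (y), body 18 mm high. Origin: centre of the body's underside, z up. Take it across y by its long sides. 0.1 kg. Under each end a lug 6 mm high, 6.5 mm thick points down: 40 mm wide at +x, 24 mm at -x; on the worktop it stands on them, origin 6 mm up.
- slide_tray_1: slide tray like slide_tray_0; may be absent. In the top edge of each end is a notch, open above and outwards, 7 mm deep, 44 mm wide at +x and 28 mm at -x, so lugs have 2 mm play either side and 1.5 mm lengthwise; lug feet are tapered 1.5 mm. Keyed, parts sit 18 mm apart; turned end for end or off the notches, a part stands 6 mm high.
- slide_tray_2: slide tray like slide_tray_0; may be absent.
- slide_tray_3: slide tray like slide_tray_0; may be absent.
- filler_short: short filler block: closed light grey plastic block of a tray's outline, 100 (x) x 58 mm (y), body 18 mm high (one tray), smooth top without notches. Origin: centre of the body's underside, z up; the same two lugs under it as a tray, wide at +x; stands on them, origin 6 mm up. Take it across y. 0.12 kg.
- filler_mid: middle filler block: like filler_short but its body is 36 mm high (two trays), about 0.16 kg. At the start it sits keyed on the pedestal, left from the last batch.
- filler_tall: tall filler block: like filler_short but its body is 54 mm high (three trays), 0.2 kg.
- coverslip_box_0: small white cardboard box, 29 x 34 x 15 mm, between the magazine and the trays; origin at the centre of its underside. Not part of the job.
- oil_bottle: small brown bottle with a white cap, 26 mm thick, 58 mm tall, left behind the magazine; origin at the centre of its underside. Not part of the job; must stay standing.

How it is judged:
By the outcome, as a careful person would: the job done as asked, in the order asked, and still so for the second after the job is handed in, with the robot touching nothing.
Of slide_tray_0, slide_tray_1, slide_tray_2, slide_tray_3 only 2 to 3 are there at a start; the rules pass over those that are not, and their reading is None.
At some moment in a run one of slide_tray_0, slide_tray_1, slide_tray_2, slide_tray_3, filler_short, filler_mid, filler_tall may be knocked a few centimetres aside while the robot is not near it.
It also fails if it takes over 210 s, if anything falls off the work surface, if the arm or the gripper's body presses on something with over 40 N, if the wrist force passes 120 N, or if a joint passes its speed limit or range.

## Working session

There is one attempt and no reset: what is moved stays moved. The work goes in short steps, Python scripts to look and compute and a tool call to move; the robot and the scene stay as the last step left them, time stands still between calls to the robot, and variables do not carry over. Pictures are saved under pics/ and viewed, about 12 in all and at most 16, crops included, and the job is handed in when it is done.

Besides the shell and the picture viewer there is one more tool, called after "Request:" as name(argument=value, ...) on one line, values as JSON. play_rows: Moves the arm, as the interface text tells. Its arguments: {"type":"object","properties":{"steps":{"type":"array"}},"required":["steps"]}

```bash
mkdir -p pics
cat > h.py <<'E'
import numpy as np, cv2
from bench import robot
from scipy.spatial.transform import Rotation as R
def pts(name):
    ci=robot.camera_info(name); im,d=robot.read_camera(name)
    v,u=np.mgrid[0:400,0:640]
    x=(u-ci['cx'])/ci['fx']; y=(v-ci['cy'])/ci['fy']
    P=np.stack([x*d,-y*d,-d,np.ones_like(d)],-1)@np.array(ci['extrinsics']).T
    P=P[...,:3]; P[d==0]=np.nan
    return im,d,P
E
python3 - <<'E'
from h import *
s=robot.get_state(); print({k:np.round(v,3) for k,v in s.items()}, robot.hold_point_z)
print(R.from_quat(s['eef_rot']).as_matrix().round(3))
for n in ('scene','top'):
    ci=robot.camera_info(n); print(n,ci)
    im,d,P=pts(n); cv2.imwrite(f'pics/{n}0.png',im); np.save(f'pics/{n}0.npy',P)
E
```

```text
{'time': np.float64(0.0), 'joint_positions': array([-1.271,  0.053,  1.614,  0.   ,  1.476, -0.119]), 'joint_velocities': array([-0.002,  0.001, -0.   , -0.001,  0.001, -0.001]), 'tau': array([ 0.0000e+00, -3.9368e+01, -3.7018e+01, -0.0000e+00,  7.0000e-03,
        0.0000e+00]), 'tcp_pos': array([ 0.254, -0.57 ,  0.23 ]), 'eef_rot': array([ 0.386,  0.594, -0.385,  0.592]), 'force': array([-0.473,  0.081, -0.106]), 'ft_torque': array([ 0.063, -0.031, -0.011]), 'width': np.float64(1.001)} 0.0187
[[-0.001  0.914  0.407]
 [ 0.002  0.407 -0.914]
 [-1.     0.    -0.002]]
scene {'fx': 481.90772034287374, 'fy': 481.90772034287374, 'cx': 320.0214377624751, 'cy': 203.67695236476487, 'extrinsics': array([[-0.56157839,  0.55337689, -0.61514529, -0.23295416],
       [-0.82739062, -0.38219739,  0.41152146,  0.38429173],
       [-0.00738046,  0.740067  ,  0.67249265,  0.89705541],
       [ 0.        ,  0.        ,  0.        ,  1.        ]])}
top {'fx': 370.9058806389745, 'fy': 370.9058806389745, 'cx': 314.1281977455641, 'cy': 199.030624543515, 'extrinsics': array([[-0.0026383 ,  0.99264424, -0.12103909,  0.3804197 ],
       [-0.99989031, -0.00438272, -0.01414807, -0.08252811],
       [-0.01457448,  0.12098849,  0.99254691,  1.14592868],
       [ 0.        ,  0.        ,  0.        ,  1.        ]])}
```

View pics/scene0.png

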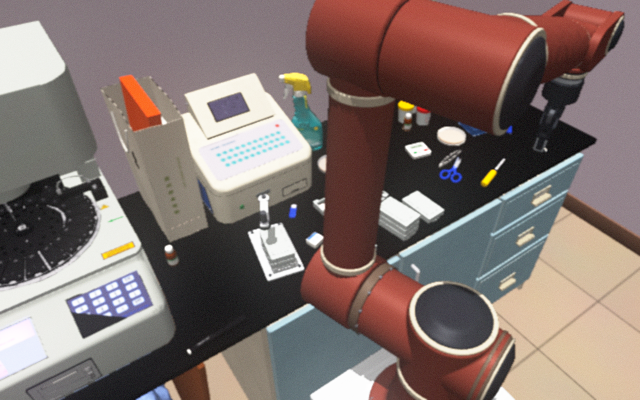

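View pics/top0.png

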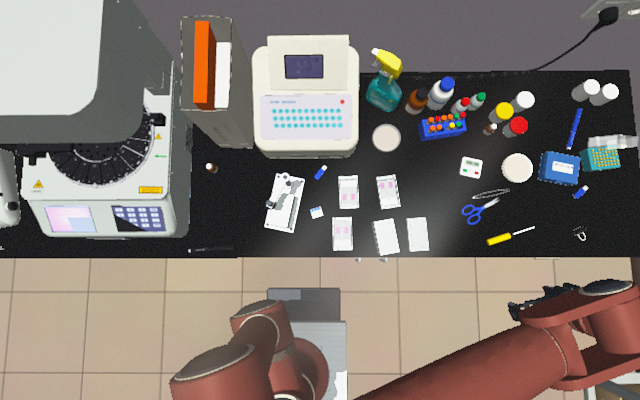

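The scene and top views show the magazine at about top px (283,203) and three pink-slide trays at (347,192), (388,191) and (342,233). The two fillers are at (385,237) and (417,235), the coverslip box at (316,212) and the bottle at (211,168). With three trays, the middle filler completes the column.

```bash
cat >> h.py <<'E'
def blobs(P,zlo=0.012,zhi=0.2,xr=(0.2,0.62),yr=(-0.45,0.3),amin=60):
    z=P[...,2]; m=(z>zlo)&(z<zhi)&(P[...,0]>xr[0])&(P[...,0]<xr[1])&(P[...,1]>yr[0])&(P[...,1]<yr[1])
    n,l,st,_=cv2.connectedComponentsWithStats(m.astype(np.uint8),connectivity=4)
    for i in range(1,n):
        if st[i,4]<amin: continue
        Q=P[l==i]; zt=np.percentile(Q[:,2],80); 
        (c,wh,a)=cv2.minAreaRect((Q[:,:2]*1000).astype(np.float32))
        if wh[0]<wh[1]: wh=wh[::-1]; a-=90
        print('px',st[i,:4],'c',np.round(c,1),'size',np.round(wh,1),'longaxis deg',round((a+90)%180-90,1),'ztop',np.round(np.percentile(Q[:,2],[20,50,80,98])*1000,1))
E
python3 - <<'E'
from h import *
P=np.load('pics/top0.npy'); im=cv2.imread('pics/top0.png')
blobs(P)
z=P[...,2]; print('table',np.nanmedian(z[235:250,440:470]), np.nanmedian(z[215:235,240:255]))
c=im[150:262,260:440]; cv2.imwrite('pics/c1.png',cv2.resize(c,None,fx=4.4,fy=4.4,interpolation=cv2.INTER_CUBIC))
E
```

```text
px [206 165  12   8] c [610.6 245.8] size [23.4 15.8] longaxis deg -82.2 ztop [26.7 39.3 55.5 58.1]
px [266 173  30  56] c [506.4  29. ] size [148.7  65.5] longaxis deg -11.8 ztop [ 59.4  62.4 128.9 160.5]
px [376 175  25  35] c [ 539.  -292.8] size [100.4  58.9] longaxis deg 7.8 ztop [15.  20.4 23.7 26.1]
px [339 176  21  33] c [ 538.7 -172.1] size [99.7 58.3] longaxis deg 2.0 ztop [15.7 21.2 23.8 26.9]
px [311 207  13  12] c [476.8 -73.9] size [33.8 27.9] longaxis deg -73.5 ztop [13.  14.1 15.7 18.2]
px [333 217  20  34] c [ 412.6 -151.9] size [99.4 57.8] longaxis deg -0.6 ztop [16.5 21.4 24.  27. ]
px [407 218  23  34] c [ 409.2 -377.8] size [99.7 58.4] longaxis deg 3.3 ztop [21.4 23.3 25.1 27.2]
px [372 219  28  37] c [ 401.3 -277.7] size [99.9 59. ] longaxis deg 9.8 ztop [56.8 59.  60.8 63.4]
table -0.0009463843754500267 -0.001051777993367864
```

View pics/c1.png

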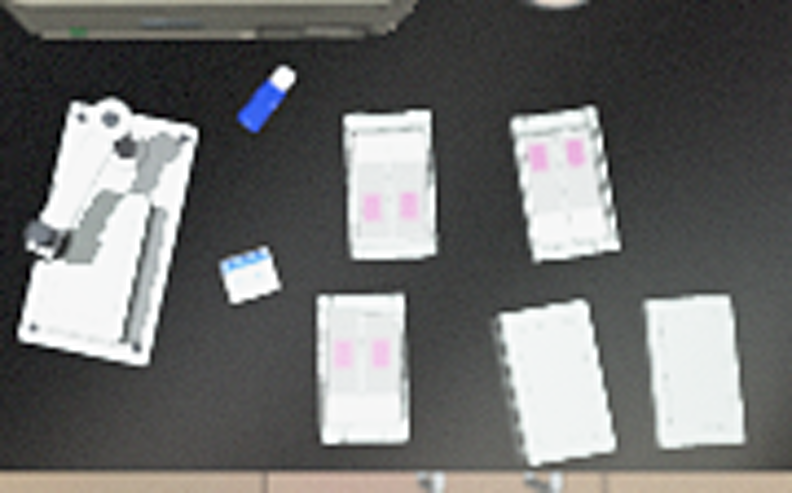

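The crop confirms the layout. The post is at crop (110,118), the far end, and the knob at (45,240), so the retainer is partly swung to +y. The block next to it on the pedestal is the middle filler. Next I fit the magazine pose and retainer.

```bash
cat >> h.py <<'E'
def goto(p,yaw=None,dz=None):
    """print tool-axis shift cm and turn deg to bring TCP to p (m), tool y axis at world heading yaw deg (mod 180)"""
    s=robot.get_state(); M=R.from_quat(s['eef_rot']).as_matrix()
    sh=M.T@(np.array(p)-s['tcp_pos'])*100
    h=np.degrees(np.arctan2(M[1,1],M[0,1])); 
    t=0 if yaw is None else -((yaw-h+90)%180-90)
    print('shift',sh.round(2),'turn',round(t,1),'heading',round(h,1),'tcp',s['tcp_pos'].round(4),'t',round(s['time'],1),'w',round(s['width'],3),'F',s['force'].round(1))
E
python3 - <<'E'
from h import *
P=np.load('pics/top0.npy'); z=P[...,2]
reg=np.zeros(z.shape,bool); reg[165:235,258:305]=1
def rect(lo,hi):
    Q=P[reg&(z>lo)&(z<hi)]; c,wh,a=cv2.minAreaRect((Q[:,:2]*1000).astype(np.float32)); print(lo,hi,len(Q),np.round(c,1),np.round(wh,1),round(a,1)); return Q
rect(.055,.067); rect(.112,.135)
Q=rect(.14,.17); print(Q[:,:2].mean(0))
Q=rect(.004,.2)
post=P[reg&(z>.10)&(P[...,0]>.54)]; print('post',post.mean(0),len(post))
for q in P[reg&(z>.1)][::3]: print(np.round(q*1000).astype(int),end=' ')
M=(P[...,0]>.55)&(P[...,0]<.75)&(P[...,1]>-.15)&(P[...,1]<.3)&(z>.03)
Q=P[M]; print('\nbehind minx', Q[:,0].min(), [ (round(y,2),round(np.min(Q[abs(Q[:,1]-y)<.02,0]),3)) for y in np.arange(-.14,.28,.04) if (abs(Q[:,1]-y)<.02).any()])
goto([.48,.03,.30],-10)
E
```

```text
0.055 0.067 597 [501.1  24.8] [ 57.9 139.1] 76.2
0.112 0.135 255 [526.9  33.3] [ 26.6 111.7] 62.8
0.14 0.17 35 [490.5  52.5] [15.  14.2] 63.8
[0.49001172 0.0518859 ]
0.004 0.2 1618 [517.7  36.7] [126.5 215.8] 82.6
post [0.55829476 0.01619478 0.13073742] 110
[578  13 130] [575  16 128] [574   7 132] [572  18 131] [572  10 130] [572   2 129] [569  18 134] [569  10 134] [569   2 129] [565  18 138] [565   9 138] [566   2 133] [562  18 138] [562   9 136] [563   2 132] [561  18 131] [560  10 134] [561   2 128] [558  21 132] [558  13 130] [558   4 130] [555  24 134] [555  16 130] [556   8 125] [552  27 130] [553  18 129] [553  11 124] [549  26 133] [549  18 132] [547  32 131] [547  24 130] [547  16 128] [544  29 129] [544  21 130] [541  35 129] [542  27 128] [541  18 128] [538  32 132] [539  24 129] [536  38 130] [536  29 130] [536  21 129] [533  35 132] [532  26 133] [530  40 131] [530  32 129] [531  21 126] [527  38 130] [527  29 133] [524  43 130] [525  35 124] [525  27 129] [522  41 127] [522  32 128] [519  46 130] [519  37 130] [518  29 133] [516  43 133] [516  35 130] [514  49 128] [5
[... 435 characters left out ...]
5  48 135] [486  41 125] [483  56 132] [483  48 129] [483  41 123] [481  58 121] [480  49 124] [478  61 120] [478  52 121] 
behind minx 0.5516337132190594 [(np.float64(-0.14), np.float64(0.639)), (np.float64(-0.1), np.float64(0.639)), (np.float64(-0.06), np.float64(0.639)), (np.float64(-0.02), np.float64(0.64)), (np.float64(0.02), np.float64(0.552)), (np.float64(0.06), np.float64(0.639)), (np.float64(0.1), np.float64(0.648)), (np.float64(0.14), np.float64(0.682)), (np.float64(0.18), np.float64(0.682)), (np.float64(0.22), np.float64(0.607)), (np.float64(0.26), np.float64(0.603))]
shift [ -6.89  45.07 -45.68] turn 34.0 heading 24.0 tcp [ 0.254  -0.5704  0.2302] t 0.1 w 1.001 F [ 0.2 -0.8 -0. ]
```

Request:
play_rows(steps=[[0,[-7,22,-23],17],[0,[-7,45,-45],34],[0,[-7,45,-45],34],[0,[-7,45,-45],34],[0,[-7,45,-45],34],[0,[-7,45,-45],34],[0,[-7,45,-45],34],[0,[-7,45,-45],34],[0,[-7,45,-45],34],[0,[-7,45,-45],34],[0,[-7,45,-45],34],[0,[-7,45,-45],34],[0,[-7,45,-45],34],[0,[-7,45,-45],34]])

```text
time: 1.85
tcp_pos: [0.4818, 0.0222, 0.3008]
eef_rot: [0.542, 0.454, -0.542, 0.453]
force: [-0.1, 0.3, -0.2]
width: 0.999
```

```bash
cat >> h.py <<'E'
def wpts(save=None):
    ci=robot.camera_info('wrist'); im,d=robot.read_camera('wrist')
    if save: cv2.imwrite(save,im)
    v,u=np.mgrid[0:400,0:640]
    dx=u-ci['cx']; dy=v-ci['cy']; f=ci['fx']
    r=np.hypot(dx,dy)+1e-9; th=r/f; t=np.tan(np.minimum(th,1.5))
    P=np.stack([dx/r*t*d,-dy/r*t*d,-d,np.ones_like(d)],-1)@np.array(ci['extrinsics']).T
    P=P[...,:3]; P[(d==0)|(th>1.3)]=np.nan
    return im,d,P
E
python3 - <<'E'
from h import *
goto([.48,.03,.30],-10)
print(robot.camera_info('wrist'))
im,d,P=wpts('pics/w1.png'); np.save('pics/w1.npy',P)
E
```

```text
shift [ 0.09 -0.32 -0.74] turn -0.1 heading -10.1 tcp [0.4818 0.0222 0.3008] t 1.9 w 0.999 F [-0.1  0.3 -0.2]
{'fx': 309.70691628693146, 'fy': 309.70691628693146, 'cx': 323.53352712500623, 'cy': 198.2993063226111, 'extrinsics': array([[-0.17755054,  0.9382691 ,  0.29686174,  0.55776282],
       [-0.98411113, -0.16895974, -0.05457002,  0.00864305],
       [-0.00104368, -0.30183388,  0.95335996,  0.44318797],
       [ 0.        ,  0.        ,  0.        ,  1.        ]])}
```

View pics/w1.png

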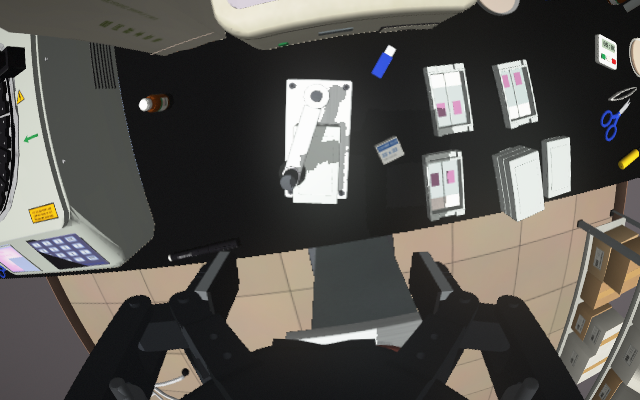

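The wrist view shows the magazine at px (315,140), with the post at (316,97) and the knob at (291,180). The three trays are at (448,99), (517,93) and (444,185). The fillers are at (525,183) and (556,165).

Run:
```python
from h import *
P=np.load('pics/w1.npy'); z=P[...,2]; im=cv2.imread('pics/w1.png')
reg=(P[...,0]>.38)&(P[...,0]<.63)&(P[...,1]>-.05)&(P[...,1]<.12)
print('table z',np.nanmedian(z[130:190,200:250]))
for lo,hi in ((.005,.012),(.057,.067),(.15,.17),(.134,.142)):
    m=reg&(z>lo)&(z<hi); m=cv2.morphologyEx(m.astype(np.uint8),cv2.MORPH_OPEN,np.ones((3,3)))>0
    Q=P[m]; c,wh,a=cv2.minAreaRect((Q[:,:2]*1000).astype(np.float32)); print(lo,hi,len(Q),np.round(c,1),np.round(wh,1),round(a,1),'mean',Q.mean(0).round(4))
c=im[50:230,410:590]; cv2.imwrite('pics/w1c.png',cv2.resize(c,None,fx=3.3,fy=3.3,interpolation=cv2.INTER_CUBIC))
blobs(P,yr=(-.45,-.04))
```

```text
table z -6.869735447651015e-05
0.005 0.012 2943 [508.7  26.8] [ 92.1 172.1] 78.0 mean [0.5373 0.0144 0.0078]
0.057 0.067 2661 [483.3  32.2] [ 57.4 100.6] 78.0 mean [0.4789 0.0268 0.0623]
0.15 0.17 250 [492.5  54.8] [15.1 15. ] 76.6 mean [0.4931 0.0544 0.1618]
0.134 0.142 129 [534.3  31.7] [11.7 84.8] 62.3 mean [0.559  0.0193 0.1365]
px [493  59  45  70] c [ 540.3 -290.3] size [100.7  60.8] longaxis deg 7.7 ztop [16.2 20.6 23.9 25.1]
px [424  63  49  74] c [ 539.7 -169.5] size [100.8  59.6] longaxis deg 2.1 ztop [16.6 21.7 23.9 25.3]
px [493 136  78  86] c [ 407.3 -323.8] size [164.5 104.5] longaxis deg -84.5 ztop [23.8 41.7 60.4 61.8]
px [376 137  28  28] c [477.9 -71.7] size [35.1 30.3] longaxis deg -71.5 ztop [14.3 15.1 15.7 16.7]
px [423 150  42  71] c [ 413.4 -148.9] size [101.1  59.8] longaxis deg 0.1 ztop [16.6 21.8 24.1 25.4]
```

View pics/w1c.png

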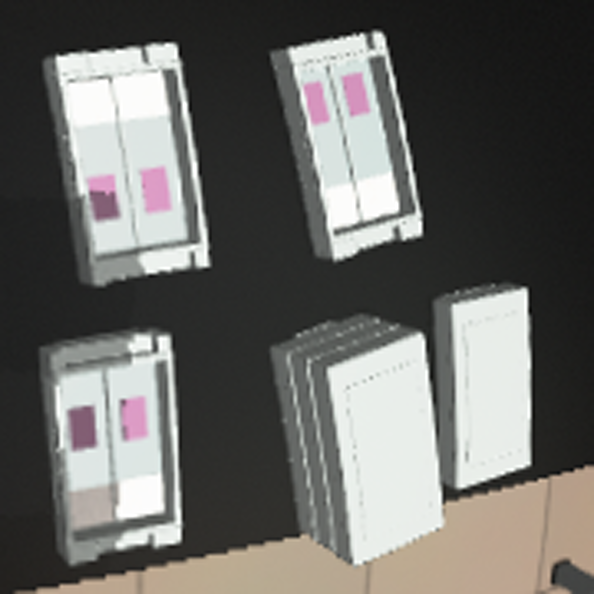

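Run:
```python
from h import *
P=np.load('pics/w1.npy').reshape(-1,3); P=P[~np.isnan(P[:,0])]
for n,c,a in (('A',(.5397,-.1695),2.1),('B',(.5403,-.2903),7.7),('C',(.4134,-.1489),.1)):
    a=np.radians(a); d=P[:,:2]-c; lx=d@[np.cos(a),np.sin(a)]; ly=d@[-np.sin(a),np.cos(a)]
    for s in (1,-1):
        for off in (46.5,44):
            m=(abs(lx*s-off/1000)<.0025)&(P[:,2]>.005)
            print(n,'far' if s>0 else 'near',off,[ (int(b*1000),int(1000*np.median(P[m&(abs(ly-b)<.0015),2])) if (m&(abs(ly-b)<.0015)).any() else None) for b in np.arange(-.03,.031,.003)])
goto([.4931,.0544,.30],-12);
```

```text
A far 46.5 [(-30, 24), (-27, 24), (-24, 24), (-21, 24), (-18, 23), (-15, 19), (-12, 16), (-9, 16), (-6, 17), (-3, 16), (0, 17), (2, 17), (5, 17), (8, 16), (11, 17), (14, 23), (17, 23), (20, 23), (23, 23), (26, 22), (29, 16)]
A far 44 [(-30, 21), (-27, 23), (-24, 24), (-21, 23), (-18, 23), (-15, 21), (-12, 17), (-9, 16), (-6, 17), (-3, 16), (0, 17), (2, 17), (5, 16), (8, 16), (11, 23), (14, 24), (17, 23), (20, 22), (23, 23), (26, 20), (29, 17)]
A near 46.5 [(-30, None), (-27, 23), (-24, 23), (-21, 18), (-18, 17), (-15, 16), (-12, 17), (-9, 16), (-6, 16), (-3, 17), (0, 17), (2, 17), (5, 16), (8, 16), (11, 16), (14, 17), (17, 16), (20, 23), (23, 24), (26, 22), (29, 15)]
A near 44 [(-30, None), (-27, 23), (-24, 22), (-21, 18), (-18, 18), (-15, 16), (-12, 17), (-9, 18), (-6, 20), (-3, 18), (0, 17), (2, 17), (5, 16), (8, 16), (11, 17), (14, 16), (17, 18), (20, 23), (23, 23), (26, 23), (29, 17)]
B far 46.5 [(-30, None), (-27, 24), (-24, 22), (-21, 17), (-18, 16), (-15, 17), (-12, 17), (-9, 17), (-6, 16), (-3, 16), (0, 16), (2, 16), (5, 16), (8, 17), (11, 16), (14, 16), (17, 16), (20, 23), (
[... 1024 characters left out ...]
, (-9, 17), (-6, 17), (-3, 17), (0, 17), (2, 17), (5, 18), (8, 17), (11, 17), (14, 17), (17, 17), (20, 23), (23, 23), (26, 23), (29, 14)]
C near 46.5 [(-30, 23), (-27, 24), (-24, 24), (-21, 23), (-18, 24), (-15, 22), (-12, 15), (-9, 17), (-6, 17), (-3, 17), (0, 18), (2, 17), (5, 17), (8, 16), (11, None), (14, 24), (17, 24), (20, 23), (23, 24), (26, 23), (29, 16)]
C near 44 [(-30, 23), (-27, 23), (-24, 24), (-21, 23), (-18, 24), (-15, 23), (-12, 23), (-9, 23), (-6, 24), (-3, 17), (0, None), (2, 24), (5, 20), (8, 16), (11, 24), (14, 24), (17, 24), (20, 23), (23, 24), (26, 22), (29, 20)]
shift [ 0.1   0.54 -3.36] turn 1.9 heading -10.1 tcp [0.4819 0.0223 0.3009] t 1.9 w 1.003 F [-0.4 -0.   0.2]
```

Run:
```python
from h import *
P=np.load('pics/top0.npy'); z=P[...,2]
for x0 in (.62,.64,.66,.68,.70,.72,.74): 
    m=(P[...,0]>x0)&(P[...,0]<x0+.02); print(x0,[round(np.nanmax(np.r_[z[m&(abs(P[...,1]-y)<.02)],-1]),3) for y in (-.02,.02,.06,.1,.14,.18,.22)])
goto([.493,.0545,.20],-12)
# arc in tool frame, relative to grip pose
p=np.array([.5664,.0145]); h=-12
y=np.array([np.cos(np.radians(h)),np.sin(np.radians(h))]); zt=np.array([-y[1],y[0]])*-1
k0=np.array([.493,.0545]); r=np.linalg.norm(k0-p); a0=np.arctan2(*(k0-p)[::-1]); print(r,np.degrees(a0))
for a in np.arange(0,91,10): 
    k=p+r*np.array([np.cos(a0-np.radians(a)),np.sin(a0-np.radians(a))]); d=(k-k0)*100; print(a,k.round(3),round(d@y,2),round(d@zt,2))
```

```text
0.62 [np.float64(0.003), np.float64(0.066), np.float64(0.066), np.float64(0.004), np.float64(0.007), np.float64(0.004), np.float64(0.028)]
0.64 [np.float64(0.139), np.float64(0.142), np.float64(0.139), np.float64(0.138), np.float64(0.003), np.float64(0.003), np.float64(0.005)]
0.66 [np.float64(0.146), np.float64(0.145), np.float64(0.144), np.float64(0.145), np.float64(0.004), np.float64(0.005), np.float64(0.004)]
0.68 [np.float64(0.152), np.float64(0.15), np.float64(0.151), np.float64(0.149), np.float64(0.336), np.float64(0.358), np.float64(0.339)]
0.7 [np.float64(0.156), np.float64(0.157), np.float64(0.158), np.float64(0.156), np.float64(0.333), np.float64(0.36), np.float64(0.34)]
0.72 [np.float64(0.162), np.float64(0.161), np.float64(0.163), np.float64(0.159), np.float64(0.337), np.float64(0.361), np.float64(0.341)]
0.74 [np.float64(0.169), np.float64(0.17), np.float64(0.167), np.float64(0.166), np.float64(0.334), np.float64(0.361), np.float64(0.34)]
shift [10.1   0.54 -3.35] turn 1.9 heading -10.1 tcp [0.4819 0.0223 0.3009] t 1.9 w 1.003 F [-0.4 -0.   0.2]
0.08359162637489477 151.41142147847918
0 [0.493 0.054] 0.0 0.0
10 [0.501 0.067] 0.54 -1.35
20 [0.511 0.077] 1.3 -2.6
30 [0.523 0.086] 2.27 -3.69
40 [0.536 0.092] 3.41 -4.59
50 [0.55  0.096] 4.69 -5.28
60 [0.564 0.098] 6.07 -5.74
70 [0.579 0.097] 7.51 -5.96
80 [0.593 0.094] 8.97 -5.92
90 [0.606 0.088] 10.4 -5.62
```

Request:
play_rows(steps=[[0,[4,0.5,-3.3],-10],[0.5,[8,0.5,-3.3],-178],[0.5,[8,0.5,-3.3],-178],[0.5,[8,0.5,-3.3],-178],[0.5,[8,0.5,-3.3],-178],[0.5,[8,0.5,-3.3],-178],[0.5,[8,0.5,-3.3],-178],[0.5,[8,0.5,-3.3],-178],[0.5,[8,0.5,-3.3],-178],[0.5,[8,0.5,-3.3],-178],[0.5,[8,0.5,-3.3],-178],[0.5,[8,0.5,-3.3],-178],[0.5,[8,0.5,-3.3],-178],[0.5,[8,0.5,-3.3],-178],[0.5,[8,0.5,-3.3],-178],[0.5,[8,0.5,-3.3],-178],[0.5,[8,0.5,-3.3],-178],[0.5,[8,0.5,-3.3],-178],[0.5,[8,0.5,-3.3],-178]])

```text
time: 4.28
tcp_pos: [0.4925, 0.0536, 0.221]
eef_rot: [-0.443, 0.55, 0.444, 0.551]
force: [-0.6, -0.8, 0.0]
width: 0.5
```

Run:
```python
from h import *
goto([.493,.0545,.138],168); print(robot.get_state()['joint_positions'].round(2))
im,d,P=wpts('pics/w2.png'); np.save('pics/w2.npy',P)
z=P[...,2]; m=(z>.15)&(z<.17)&(abs(P[...,0]-.49)<.04)&(abs(P[...,1]-.055)<.04); Q=P[m]; print(len(Q),Q.mean(0), Q.min(0),Q.max(0))
```

```text
shift [ 8.3  -0.03  0.09] turn -0.3 heading 167.7 tcp [0.4925 0.0536 0.221 ] t 4.3 w 0.5 F [-0.6 -0.8  0. ]
[-0.04 -0.26  1.92  0.    1.48 -1.4 ]
478 [0.49004865 0.05515817 0.1610581 ] [0.48331273 0.04711455 0.1500689 ] [0.49965977 0.06270594 0.16430591]
```

View pics/w2.png

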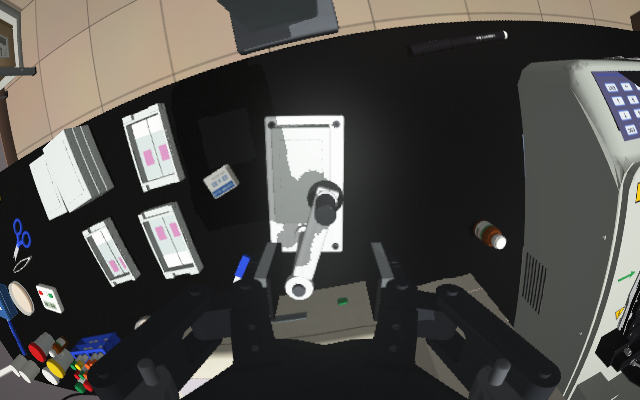

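The wrist view from the flipped heading shows the knob at px (325,208), between the finger tips at x≈265 and 378. The post cap is at (298,288), so the gripper is lined up to go down.

Request:
play_rows(steps=[[0.5,[4,0,0.1],0],[0.5,[8.3,0,0.1],0],[0.5,[8.3,0,0.1],0],[0.9,[8.3,0,0.1],0],[0.9,[8.3,0,0.1],0],[0.9,[8.3,0,0.1],0],[0.9,[8.3,0,0.1],0],[0.9,[8.3,0,0.1],0]])

```text
time: 5.32
tcp_pos: [0.4943, 0.0547, 0.1406]
eef_rot: [-0.444, 0.549, 0.443, 0.552]
force: [-0.3, 0.1, 7.5]
width: 0.162
```

Request:
play_rows(steps=[[0.9,[0,-0.5,1.35],0],[0.9,[0,-0.9,2.0],0],[0.9,[0,-1.3,2.6],0],[0.9,[0,-1.75,3.2],0],[0.9,[0,-2.3,3.7],0],[0.9,[0,-2.8,4.2],0],[0.9,[0,-3.4,4.6],0],[0.9,[0,-4.0,5.0],0],[0.9,[0,-4.7,5.3],0],[0.9,[0,-5.4,5.6],0],[0.9,[0,-6.1,5.75],0],[0.9,[0,-6.8,5.9],0],[0.9,[0,-7.5,5.96],0],[0.9,[0,-8.2,5.97],0],[0.9,[0,-8.8,5.9],0],[0.9,[0,-8.8,5.9],0]])

```text
time: 7.32
tcp_pos: [0.5934, 0.0959, 0.1407]
eef_rot: [-0.443, 0.548, 0.444, 0.553]
force: [0.1, 9.3, -2.7]
width: 0.16
```

Request:
play_rows(steps=[[0.5,[0,0,0],0],[0.5,[0,0,0],0],[0.5,[0,0,0],0],[0.5,[-6,0,0],0],[0,[-10,0,0],0],[0,[-10,4.7,-4.3],0],[0,[-10,9.4,-8.5],0],[0,[-10,9.4,-8.5],0],[0,[-10,9.4,-8.5],0],[0,[-10,9.4,-8.5],0]])

```text
time: 8.57
tcp_pos: [0.4842, 0.0324, 0.2405]
eef_rot: [-0.443, 0.548, 0.444, 0.553]
force: [0.4, 0.4, 0.0]
width: 1.003
```

Run:
```python
from h import *
im,d,P=wpts('pics/w3.png'); np.save('pics/w3.npy',P)
z=P[...,2]; reg=(P[...,0]>.38)&(P[...,0]<.7)&(P[...,1]>-.05)&(P[...,1]<.16)
for lo,hi in ((.005,.012),(.057,.067),(.148,.17),(.112,.142)):
    m=reg&(z>lo)&(z<hi); m=cv2.morphologyEx(m.astype(np.uint8),cv2.MORPH_OPEN,np.ones((3,3)))>0
    Q=P[m]
    if len(Q)<9: continue
    c,wh,a=cv2.minAreaRect((Q[:,:2]*1000).astype(np.float32)); print(lo,hi,len(Q),np.round(c,1),np.round(wh,1),round(a,1),'mean',Q.mean(0).round(4))
goto([.4833,.0322,.033],168)
```

```text
0.005 0.012 3611 [508.   27.5] [ 92.4 170.1] 77.8 mean [0.5113 0.026  0.0076]
0.057 0.067 5250 [541.8  30.6] [141.4 221.8] 85.2 mean [0.4925 0.0334 0.062 ]
0.148 0.17 145 [639.7 119.1] [125.9  15.9] 33.3 mean [0.6755 0.1444 0.163 ]
0.112 0.142 4314 [610.5  36.4] [152.6 105.9] 76.3 mean [0.6135 0.0441 0.1279]
shift [20.73  0.15 -0.19] turn -0.3 heading 167.7 tcp [0.4842 0.0325 0.2403] t 8.6 w 1.0 F [ 0.3  1.1 -0.6]
```

Request:
play_rows(steps=[[0,[6,0.1,-0.2],0],[0,[12,0.1,-0.2],0],[0,[18,0.1,-0.2],0],[0,[20.7,0.1,-0.2],0],[0,[20.7,0.1,-0.2],0],[0,[20.7,0.1,-0.2],0],[0.5,[20.7,0.1,-0.2],0],[0.5,[20.7,0.1,-0.2],0],[0.5,[20.7,0.1,-0.2],0],[0.5,[20.7,0.1,-0.2],0],[0.5,[20.7,0.1,-0.2],0]])

```text
time: 10.0
tcp_pos: [0.4856, 0.032, 0.0355]
eef_rot: [-0.444, 0.547, 0.443, 0.554]
force: [-0.2, 0.3, 5.8]
width: 0.669
```

Request:
play_rows(steps=[[0.5,[-1,0,0],0],[0.5,[-1.5,0,0],0],[0.5,[-2,0,0],0],[0.5,[-2,0,0],0]])

```text
time: 10.5
tcp_pos: [0.4856, 0.0318, 0.0559]
eef_rot: [-0.444, 0.547, 0.443, 0.554]
force: [0.4, 0.2, -0.8]
width: 0.668
```

Request:
play_rows(steps=[[0.5,[-3,0,0],0],[0.5,[-4,1,2],0],[0.5,[-4,3,7],0],[0.5,[-4,6.6,13.7],0],[0.5,[-4,6.6,13.7],0],[0.5,[-4,6.6,13.7],0],[0.5,[0,6.6,13.7],0],[0.5,[3.0,6.6,13.7],0],[0.5,[3.0,6.6,13.7],0],[0.5,[3.7,6.6,13.7],0],[0.5,[4.0,6.6,13.7],0],[0.5,[4.1,6.6,13.7],0],[0.5,[4.1,6.6,13.7],0]])

```text
time: 12.12
tcp_pos: [0.4509, 0.18, 0.0159]
eef_rot: [-0.444, 0.546, 0.443, 0.555]
force: [0.3, -0.5, -1.0]
width: 0.668
```

Request:
play_rows(steps=[[0,[0,0,0],0],[0,[0,0,0],0],[0,[0,0,0],0],[0,[0,0,0],0],[0,[-6,0,0],0],[0,[-12,0,0],0],[0,[-19,0,0],0],[0,[-19,-3,-33],-12],[0,[-19,-3,-33],-12],[0,[-19,-3,-33],-12],[0,[-19,-3,-33],-12],[0,[-19,-3,-33],-12],[0,[-19,-3,-33],-12],[0,[-19,-3,-33],-12],[0,[-19,-3,-33],-12]])

```text
time: 14.0
tcp_pos: [0.4082, -0.1493, 0.2033]
eef_rot: [-0.5, 0.497, 0.498, 0.505]
force: [1.1, 0.6, -0.2]
width: 1.0
```

```bash
cat >> h.py <<'E'
def tray(P,c,tag='',r=.075,zlo=.003):
    """fit 100x58 tray/filler rect near c from cloud"""
    m=(np.hypot(P[...,0]-c[0],P[...,1]-c[1])<r)&(P[...,2]>zlo)
    z=np.nanpercentile(P[m][:,2],97); mt=m&(P[...,2]>z-.0045)
    Q=P[mt]; cc,wh,a=cv2.minAreaRect((Q[:,:2]*1000).astype(np.float32))
    if wh[0]<wh[1]: a-=90; wh=wh[::-1]
    print(tag,'top z',round(z*1000,1),'centre',np.round(cc,1),'size',np.round(wh,1),'heading',round((a+90)%180-90,1))
    return np.array(cc)/1000,a
E
python3 - <<'E'
from h import *
im,d,P=wpts('pics/w4.png'); np.save('pics/w4.npy',P)
for n,c in (('A',(.5397,-.1695)),('B',(.5403,-.2903)),('C',(.4134,-.1489)),('mid',(.453,.18)),('mag',(.483,.032))): tray(P,c,n)
im,d,T=pts('top'); cv2.imwrite('pics/top1.png',im); np.save('pics/top1.npy',T)
blobs(T)
goto([.4134,-.1495,.10],180)
E
```

```text
A top z 24.1 centre [ 540.1 -170.5] size [101.3  58.5] heading 1.9
B top z 24.3 centre [ 539.5 -291.1] size [100.4  59. ] heading 7.6
C top z 306.5 centre [ 394.9 -149.8] size [140.8  18.2] heading 89.5
mid top z 43.1 centre [449.  179.8] size [100.   60.2] heading -12.3
mag top z 26.7 centre [483.   32.3] size [99.5 60.5] heading -12.7
px [206 165  12   8] c [610.7 246.4] size [24.3 16.4] longaxis deg -85.2 ztop [24.5 38.5 54.9 58.4]
px [251 166  43  23] c [575.   54.7] size [112.8  27.6] longaxis deg 76.3 ztop [122.6 129.3 132.5 162.8]
px [376 175  25  35] c [ 539.  -292.8] size [99.9 59.2] longaxis deg 7.7 ztop [15.8 20.5 23.4 27.3]
px [339 176  20  29] c [ 544.9 -171.6] size [86.9 58. ] longaxis deg -0.3 ztop [17.3 22.3 24.5 28.3]
px [270 193  26  36] c [482.7  30.3] size [100.7  58.1] longaxis deg -12.3 ztop [22.  24.6 26.7 28.9]
px [220 204  27  37] c [448.  177.7] size [100.   58.8] longaxis deg -13.1 ztop [38.8 40.9 42.8 45.1]
px [311 207  13  12] c [476.4 -73.7] size [32.9 28.4] longaxis deg -71.6 ztop [13.  14.5 16.3 19. ]
px [406 218  24  34] c [ 409.3 -377.8] size [99.6 58.7] longaxis deg 4.0 ztop [21.4 23.1 25.  27.5]
px [391 238   9  16] c [ 372.5 -307.5] size [46.9 19.4] longaxis deg -22.9 ztop [57.3 59.1 60.8 63.9]
shift [10.33 -0.4  -0.13] turn -0.2 heading 179.8 tcp [ 0.4084 -0.1489  0.2033] t 14.1 w 0.998 F [-0.4  0.  -0. ]
```

View pics/w4.png

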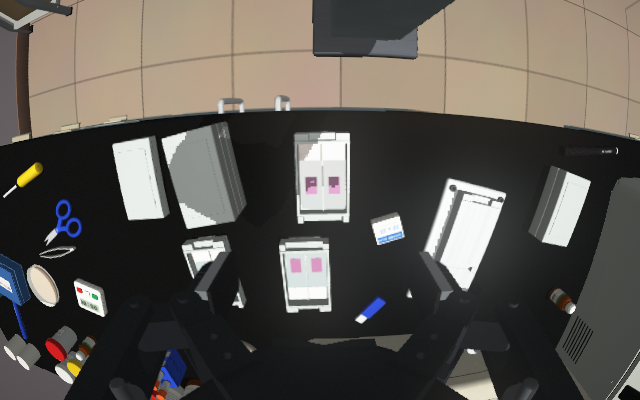

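The mid filler stands on the worktop at px (560,205) and the seat at (470,230) is clear. Tray C at (323,177) is undisturbed, so I fit it with a height cap.

```bash
sed -i 's/(P\[...,2\]>zlo)$/(P[...,2]>zlo)\&(P[...,2]<zhi)/; s/zlo=.003):/zlo=.003,zhi=.13):/' h.py
python3 - <<'E'
from h import *
P=np.load('pics/w4.npy'); c,a=tray(P,(.4134,-.1489),'C',r=.07,zhi=.03)
goto([*c,-.001],a)
E
```

```text
C top z 24.5 centre [ 412.6 -149.4] size [99.3 58.4] heading 0.5
shift [20.43 -0.22 -0.19] turn -0.7 heading 179.8 tcp [ 0.4084 -0.1489  0.2033] t 14.1 w 0.998 F [-0.4  0.  -0. ]
```

Request:
play_rows(steps=[[0,[6,-0.1,-0.1],0],[0,[12,-0.2,-0.2],0],[0,[18,-0.2,-0.2],-0.7],[0,[20.3,-0.2,-0.2],-0.7],[0,[20.3,-0.2,-0.2],-0.7],[0,[20.3,-0.2,-0.2],-0.7],[0.5,[20.3,-0.2,-0.2],-0.7],[0.5,[20.3,-0.2,-0.2],-0.7],[0.5,[20.3,-0.2,-0.2],-0.7],[0.5,[20.3,-0.2,-0.2],-0.7],[0.5,[20.3,-0.2,-0.2],-0.7]])

```text
time: 15.48
tcp_pos: [0.4141, -0.1504, 0.0024]
eef_rot: [0.505, -0.493, -0.5, -0.502]
force: [-1.5, 1.8, 7.3]
width: 0.664
```

```bash
sed -i "s/print('shift'/print('tilt',M[:2,0].round(4),'shift'/" h.py
python3 - <<'E'
from h import *
goto([.483,.0323,.12],168)
E
```

```text
tilt [0.0134 0.0048] shift [-11.58  -7.23  18.26] turn 12.6 heading -179.4 tcp [ 0.4141 -0.1504  0.0024] t 15.5 w 0.664 F [-1.5  1.8  7.3]
```

Request:
play_rows(steps=[[0.5,[-2,0,0],0],[0.5,[-5,0,0],0],[0.5,[-9,-1,2],2],[0.5,[-10.5,-3,6],5],[0.5,[-10.5,-4.5,10],8],[0.5,[-10.5,-6,14],11],[0.5,[-10.5,-7.4,18.2],12.6],[0.5,[-10.5,-7.4,18.2],12.6],[0.5,[-10.5,-7.4,18.2],12.6],[0.5,[-8.5,-7.4,18.2],12.6],[0.5,[-7,-7.4,18.2],12.6],[0.5,[-7,-7.4,18.2],12.6],[0.5,[-7,-7.4,18.2],12.6]])

```text
time: 17.1
tcp_pos: [0.4856, 0.0315, 0.0746]
eef_rot: [-0.446, 0.545, 0.443, 0.555]
force: [0.2, -0.6, -1.0]
width: 0.661
```

Run:
```python
from h import *
goto([.4845,.032,.0224],168)
im,d,P=wpts('pics/w5.png'); np.save('pics/w5.npy',P)
```

```text
tilt [0.0139 0.0048] shift [ 5.22  0.18 -0.01] turn -0.1 heading 167.9 tcp [0.4856 0.0315 0.0746] t 17.1 w 0.661 F [ 0.2 -0.6 -1. ]
```

View pics/w5.png

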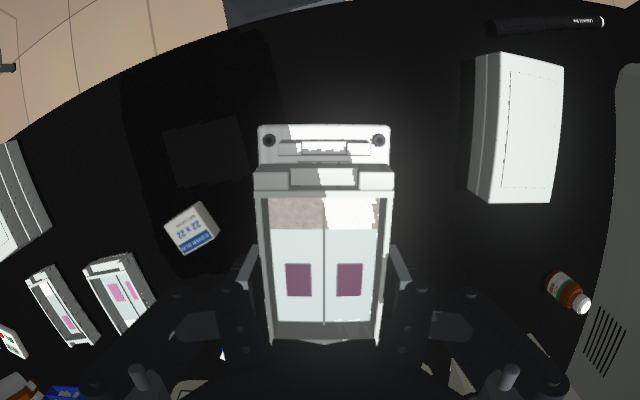

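The wrist view shows the held tray level, with its narrow notch at px (325,178). The seat's notch is right below at (323,148), lined up sideways. I measure the held tray's pose.

```bash
cat >> h.py <<'E'
def held(P,zt,mag=(.483,.0323),h=-12,lo=-.06,hi=.0):
    """extents of held part's top (z~zt) in magazine frame, mm"""
    a=np.radians(h); d=P[...,:2]-np.array(mag); lx=d@[np.cos(a),np.sin(a)]; ly=d@[-np.sin(a),np.cos(a)]
    m=(abs(P[...,2]-zt)<.006)&(abs(lx)<.07)&(abs(ly)<.045)
    end=m&(lx<-.03)
    print('near end lx',np.round(np.percentile(lx[m],[.2,1,3])*1000,1),'z',np.median(P[...,2][end]).round(4))
    for x0 in (-.048,-.045):
        s=m&(abs(lx-x0)<.003); print(' y extents at',x0,np.round(np.percentile(ly[s],[1,99])*1000,1))
    c,wh,aa=cv2.minAreaRect((np.stack([lx[end],ly[end]],-1)*1000).astype(np.float32)); print(' rect',np.round(c,1),np.round(wh,1),round(aa,1))
E
python3 - <<'E'
from h import *
P=np.load('pics/w5.npy'); held(P,.0962)
held(P,.026)
reg=(P[...,0]>.36)&(P[...,0]<.5)&(P[...,1]>-.05)&(P[...,1]<.12)
held(P,.008)
E
```

```text
near end lx [-47.6 -47.4 -47.1] z 0.0957
 y extents at -0.048 [-28.6  28. ]
 y extents at -0.045 [-28.7  28.1]
 rect [-39.   -0.3] [58.  17.8] 89.9
near end lx [-49.5 -49.4 -49.3] z 0.0256
 y extents at -0.048 [-28.   28.7]
 y extents at -0.045 [-28.1  28.7]
 rect [-43.2   0.5] [57.7 13.3] 89.2
near end lx [-59.7 -59.5 -59.3] z 0.0077
 y extents at -0.048 [-44.3  44.7]
 y extents at -0.045 [-44.8  44.9]
 rect [-49.9   0. ] [36.2 89.9] 0.3
```

Request:
play_rows(steps=[[0.5,[1,0.25,0],0],[0.5,[2,0.25,0],0],[0.5,[3,0.25,0],0],[0.5,[4,0.25,0],0],[0.5,[4.5,0.25,0.03],0],[0.5,[4.8,0.25,0.03],0],[0.5,[5.1,0.25,0.03],0],[0.5,[5.2,0.25,0.03],0],[0.5,[5.2,0.25,0.03],0]])

```text
time: 18.27
tcp_pos: [0.4844, 0.0327, 0.023]
eef_rot: [-0.447, 0.545, 0.443, 0.555]
force: [-0.4, 0.0, -1.3]
width: 0.662
```

Run:
```python
from h import *
goto([.4845,.032,.0224],168)
```

```text
tilt [0.0148 0.0047] shift [ 0.06 -0.03 -0.06] turn -0.1 heading 167.9 tcp [0.4844 0.0327 0.023 ] t 18.3 w 0.662 F [-0.4  0.  -1.3]
```

Request:
play_rows(steps=[[0,[0,0,0],0],[0,[0,0,0],0],[0,[0,0,0],0],[0,[0,0,0],0],[0,[-5,0,0],0],[0,[-11,0,0],0],[0,[-17,0,0],0],[0,[-17,-12,-30.5],-19.7],[0,[-17,-12,-30.5],-19.7],[0,[-17,-12,-30.5],-19.7],[0,[-17,-12,-30.5],-19.7],[0,[-17,-12,-30.5],-19.7],[0,[-17,-12,-30.5],-19.7],[0,[-17,-12,-30.5],-19.7],[0,[-17,-12,-30.5],-19.7]])

```text
time: 20.15
tcp_pos: [0.5352, -0.2906, 0.192]
eef_rot: [0.535, -0.461, -0.53, -0.47]
force: [-0.3, 0.4, 0.6]
width: 1.005
```

Run:
```python
from h import *
im,d,P=wpts('pics/w6.png'); np.save('pics/w6.npy',P)
c,a=tray(P,(.5395,-.291),'B',zhi=.03); tray(P,(.54,-.1705),'A',zhi=.03)
tray(P,(.483,.032),'col')
im,d,T=pts('top'); cv2.imwrite('pics/top2.png',im); np.save('pics/top2.npy',T)
tray(T,(.483,.032),'col top cam'); tray(T,(.449,.18),'mid top',zlo=.03)
goto([*c,0.0],a)
```

```text
B top z 24.4 centre [ 540.1 -291.2] size [100.3  59.1] heading 7.7
A top z 24.3 centre [ 540.4 -170.5] size [101.   59.3] heading 1.8
col top z 44.0 centre [496.   29.4] size [123.1  60.8] heading -12.3
col top cam top z 44.1 centre [494.5  28.2] size [123.8  58.2] heading -11.3
mid top top z 45.0 centre [448.  177.4] size [99.9 57.2] heading -13.8
tilt [0.0147 0.0051] shift [19.23 -0.16 -0.22] turn -0.0 heading -172.3 tcp [ 0.5353 -0.2901  0.1922] t 20.2 w 1.003 F [-0.1  0.1 -0.2]
```

Request:
play_rows(steps=[[0,[6,-0.1,-0.1],0],[0,[12,-0.15,-0.2],0],[0,[18,-0.15,-0.2],0],[0,[19.2,-0.15,-0.2],0],[0,[19.2,-0.15,-0.2],0],[0.5,[19.2,-0.15,-0.2],0],[0.5,[19.2,-0.15,-0.2],0],[0.5,[19.2,-0.15,-0.2],0],[0.5,[19.2,-0.15,-0.2],0],[0.5,[17,0,0],0],[0.5,[13,0,1],0],[0.5,[9.7,0.1,5],2],[0.5,[9.7,0.3,10],6],[0.5,[9.7,0.5,15],10],[0.5,[9.7,0.6,20],14],[0.5,[9.7,0.7,25],17],[0.5,[9.7,0.8,29.5],19.7],[0.5,[9.7,0.9,32.6],19.7],[0.5,[9.7,0.9,32.6],19.7],[0.5,[9.7,0.9,32.6],19.7]])

```text
time: 22.75
tcp_pos: [0.4846, 0.0318, 0.0969]
eef_rot: [-0.447, 0.544, 0.443, 0.555]
force: [-0.3, 0.4, -1.1]
width: 0.668
```

Run:
```python
from h import *
goto([.4845,.032,.0414],168); z=robot.get_state()['tcp_pos'][2]
im,d,P=wpts('pics/w7.png'); np.save('pics/w7.npy',P)
held(P,z+.0216); held(P,.044)
```

```text
tilt [0.0162 0.0045] shift [ 5.55  0.1  -0.02] turn 0.0 heading 168.0 tcp [0.4846 0.0318 0.0969] t 22.8 w 0.668 F [-0.3  0.4 -1.1]
near end lx [-49.7 -49.5 -49. ] z 0.1165
 y extents at -0.048 [-28.5  28.1]
 y extents at -0.045 [-28.8  28.2]
 rect [-39.9  -0.2] [58.1 19.8] 90.0
near end lx [-49.2 -49.  -48.9] z 0.0436
 y extents at -0.048 [-28.   29.3]
 y extents at -0.045 [-28.2  29.5]
 rect [-44.    0.7] [58.  10.3] 89.9
```

Request:
play_rows(steps=[[0.5,[1,0.05,0.05],0],[0.5,[2,0.05,0.05],0],[0.5,[3,0.1,0.05],0],[0.5,[4,0.1,0.05],0],[0.5,[4.7,0.1,0.05],0],[0.5,[5.1,0.1,0.05],0],[0.5,[5.4,0.1,0.05],0],[0.5,[5.5,0.1,0.05],0],[0.5,[5.5,0.1,0.05],0]])

```text
time: 23.92
tcp_pos: [0.485, 0.0324, 0.0424]
eef_rot: [-0.447, 0.544, 0.442, 0.555]
force: [-2.5, 0.9, 3.7]
width: 0.666
```

Request:
play_rows(steps=[[0,[0,0,0],0],[0,[0,0,0],0],[0,[0,0,0],0],[0,[0,0,0],0],[0,[-5,0,0],0],[0,[-11,0,0],0],[0,[-16,0,0],0],[0,[-16,-3,-6],10],[0,[-16,-6,-12],20],[0,[-16,-9.6,-18.7],30],[0,[-16,-9.6,-18.7],120],[0,[-16,-9.6,-18.7],120],[0,[-16,-9.6,-18.7],120],[0,[-16,-9.6,-18.7],120],[0,[-16,-9.6,-18.7],120],[0,[-16,-9.6,-18.7],120],[0,[-16,-9.6,-18.7],120],[0,[-16,-9.6,-18.7],120],[0,[-16,-9.6,-18.7],120],[0,[-16,-9.6,-18.7],120]])

```text
time: 26.42
tcp_pos: [0.5372, -0.1712, 0.2022]
eef_rot: [0.257, 0.655, -0.25, 0.665]
force: [0.4, 0.3, -0.2]
width: 1.002
```

Run:
```python
from h import *
im,d,T=pts('top'); cv2.imwrite('pics/top3.png',im); np.save('pics/top3.npy',T)
m=(abs(T[...,0]-.483)<.03)&(abs(T[...,1]-.03)<.02); print('col z',np.nanmax(T[m][:,2]),np.nanpercentile(T[m][:,2],[50,90]))
tray(T,(.483,.032),'col',r=.06); tray(T,(.54,-.172),'A')
goto([.5402,-.1705,0.2],1.8)
```

```text
col z 0.05216426006501362 [0.04692319 0.04970122]
col top z 62.5 centre [482.5  30.4] size [98.9 58.5] heading -11.5
A top z 24.9 centre [ 540.  -171.8] size [98.3 57.1] heading 3.0
tilt [0.0163 0.0046] shift [0.23 0.25 0.18] turn 46.2 heading 48.0 tcp [ 0.5372 -0.1712  0.2022] t 26.5 w 1.003 F [ 0.1 -0.3  0.8]
```

Request:
play_rows(steps=[[0,[0,0.2,0.2],46.2],[0,[0,0.2,0.2],46.2],[0,[0,0.2,0.2],46.2],[0,[0,0.2,0.2],46.2],[0,[0,0.2,0.2],46.2],[0,[0,0.2,0.2],46.2]])

```text
time: 27.22
tcp_pos: [0.54, -0.171, 0.2022]
eef_rot: [0.497, 0.505, -0.486, 0.511]
force: [-0.7, 1.0, 0.2]
width: 1.0
```

Run:
```python
from h import *
im,d,P=wpts('pics/w8.png'); np.save('pics/w8.npy',P)
c,a=tray(P,(.5402,-.1715),'A',zhi=.03)
goto([*c,0.0],1.8); goto([.4845,.032,.115],168)
```

```text
A top z 24.6 centre [ 540.7 -169.9] size [99.9 58.4] heading 2.1
tilt [0.0162 0.0047] shift [20.22 -0.25 -0.03] turn 0.1 heading 1.9 tcp [ 0.54   -0.171   0.2022] t 27.3 w 0.999 F [-0.4  1.2  0.2]
tilt [0.0162 0.0047] shift [  8.73  -5.   -20.44] turn 13.9 heading 1.9 tcp [ 0.54   -0.171   0.2022] t 27.3 w 0.999 F [-0.4  1.2  0.2]
```

Request:
play_rows(steps=[[0,[6,-0.1,0],0],[0,[12,-0.2,0],0],[0,[18,-0.25,0],0],[0,[20.2,-0.25,0],0],[0,[20.2,-0.25,0],0],[0.5,[20.2,-0.25,0],0],[0.5,[20.2,-0.25,0],0],[0.5,[20.2,-0.25,0],0],[0.5,[20.2,-0.25,0],0],[0.5,[18,-0.2,0],0],[0.5,[14,-0.2,0],0],[0.5,[9,0,0],0],[0.5,[7,-1,-3],-10],[0.5,[7,-2,-7],-20],[0.5,[7,-3,-11],-30],[0.5,[7,-4,-15],-40],[0.5,[7,-5,-19],-50],[0.5,[7,-5,-20.4],-60],[0.5,[7,-5,-20.4],-70],[0.5,[7,-5,-20.4],-80]])

```text
time: 29.78
tcp_pos: [0.484, 0.0319, 0.1324]
eef_rot: [0.049, 0.7, -0.045, 0.711]
force: [0.5, 0.1, -0.8]
width: 0.662
```

Run:
```python
from h import *
goto([.4845,.032,.115],168)
```

```text
tilt [0.0165 0.0047] shift [1.74 0.   0.02] turn -85.7 heading 82.3 tcp [0.484  0.0319 0.1324] t 29.8 w 0.662 F [ 0.5  0.1 -0.8]
```

Request:
play_rows(steps=[[0.5,[0.5,0,0],-10],[0.5,[1,0,0],-20],[0.5,[1.7,0,0],-30],[0.5,[1.7,0,0],-40],[0.5,[1.7,0,0],-50],[0.5,[1.7,0,0],-60],[0.5,[1.7,0,0],-70],[0.5,[1.7,0,0],-80],[0.5,[1.7,0,0],-85.7],[0.5,[1.7,0,0],-85.7],[0.5,[1.7,0,0],-85.7]])

```text
time: 31.15
tcp_pos: [0.4842, 0.032, 0.1155]
eef_rot: [-0.447, 0.544, 0.442, 0.555]
force: [-0.6, -0.6, 0.1]
width: 0.665
```

Run:
```python
from h import *
goto([.4845,.032,.0604],168); z=robot.get_state()['tcp_pos'][2]
im,d,P=wpts('pics/w9.png'); np.save('pics/w9.npy',P)
held(P,z+.0205); held(P,.062)
a=np.radians(-12); D=P[...,:2]-np.array((.483,.0323)); lx=D@[np.cos(a),np.sin(a)]; ly=D@[-np.sin(a),np.cos(a)]
for x in (-.047,-.03,0,.03): m=(abs(lx-x)<.003)&(abs(abs(ly)-.027)<.002)&(abs(P[...,2]-z-.02)<.012); print(x,np.median(P[m][:,2]) if m.any() else 0)
m=(abs(lx+.0465)<.003)&(abs(P[...,2]-z-.02)<.015)
print([(int(b*1000),round(np.median(P[m&(abs(ly-b)<.0015),2])*1000,1)) for b in np.arange(-.03,.031,.004) if (m&(abs(ly-b)<.0015)).any()])
```

```text
tilt [0.0166 0.0047] shift [ 5.51  0.05 -0.04] turn -0.1 heading 167.9 tcp [0.4842 0.032  0.1155] t 31.1 w 0.665 F [-0.6 -0.6  0.1]
near end lx [-47.2 -47.1 -46.6] z 0.1347
 y extents at -0.048 [-28.4  28.3]
 y extents at -0.045 [-28.4  28.3]
 rect [-38.8  -0.1] [58.2 17.4] 89.8
near end lx [-49.5 -49.4 -49.3] z 0.0616
 y extents at -0.048 [-27.8  29. ]
 y extents at -0.045 [-27.9  29. ]
 rect [-42.    0.6] [57.8 15.5] 89.4
-0.047 0.1339048890802123
-0.03 0.13440837121315113
0 0.13639486370396772
0.03 0.1363522839231639
[(-30, np.float64(132.5)), (-26, np.float64(133.6)), (-22, np.float64(133.9)), (-18, np.float64(134.0)), (-13, np.float64(128.7)), (-9, np.float64(127.4)), (-5, np.float64(127.4)), (-1, np.float64(127.4)), (2, np.float64(127.2)), (6, np.float64(127.5)), (10, np.float64(127.5)), (13, np.float64(128.9)), (18, np.float64(134.4)), (22, np.float64(134.1)), (26, np.float64(134.0)), (30, np.float64(133.6))]
```

View pics/w9.png

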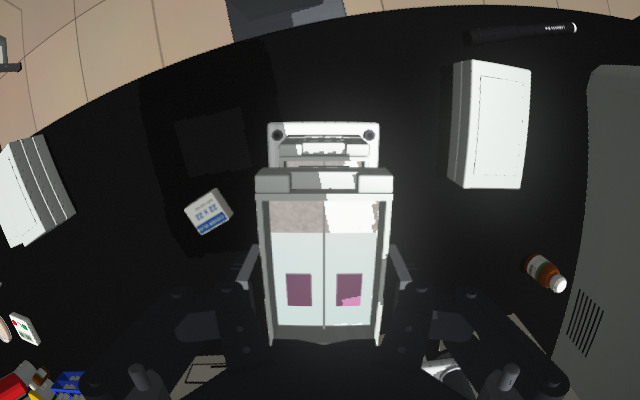

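The wrist view shows the held tray's narrow notch at the near end, px (322,182). The column's narrow notch lies below it at (322,150), and the mid filler and bottle are standing.

Request:
play_rows(steps=[[0.5,[1,0.2,0.03],0],[0.5,[2,0.34,0.03],0],[0.5,[3,0.34,0.03],0],[0.5,[4,0.34,0.03],0],[0.5,[4.5,0.34,0.03],0],[0.5,[4.9,0.34,0.03],0],[0.5,[5.2,0.34,0.03],0],[0.5,[5.45,0.34,0.03],0],[0.5,[5.45,0.34,0.03],0]])

```text
time: 32.33
tcp_pos: [0.4819, 0.0333, 0.0609]
eef_rot: [-0.447, 0.544, 0.442, 0.555]
force: [-0.6, 0.2, -1.4]
width: 0.669
```

Request:
play_rows(steps=[[0,[0,0,0],0],[0,[0,0,0],0],[0,[0,0,0],0],[0,[0,0,0],0],[0,[-5,0,0],0],[0,[-11,0,0],0],[0,[-15,0,0],0],[0,[-15,6.3,13.6],0],[0,[-15,6.3,13.6],0],[0,[-15,6.3,13.6],0],[0,[-15,6.3,13.6],0],[0,[-15,6.3,13.6],0]])

```text
time: 33.83
tcp_pos: [0.4463, 0.1782, 0.211]
eef_rot: [-0.447, 0.544, 0.442, 0.555]
force: [-0.3, 0.6, -0.6]
width: 0.995
```

Run:
```python
from h import *
im,d,P=wpts('pics/w10.png'); np.save('pics/w10.npy',P)
c,a=tray(P,(.449,.18),'mid',zlo=.03,zhi=.06); tray(P,(.483,.0323),'col',r=.06,zlo=.05,zhi=.1)
im,d,T=pts('top'); cv2.imwrite('pics/top4.png',im); np.save('pics/top4.npy',T)
tray(T,(.483,.0323),'col',r=.06,zlo=.05,zhi=.1); blobs(T)
goto([*c,.0155],a)
```

```text
mid top z 43.5 centre [448.8 180.1] size [99.9 57.9] heading -12.1
col top z 80.2 centre [482.9  32.9] size [99.9 59.2] heading -12.4
col top z 80.6 centre [482.4  30.7] size [99.  58.1] heading -12.1
px [206 165  12   8] c [610.7 246.9] size [23.8 15.4] longaxis deg -82.7 ztop [26.2 39.2 54.5 59.9]
px [251 166  42  23] c [575.   55.4] size [112.3  28. ] longaxis deg 76.1 ztop [122.5 129.6 132.9 162.2]
px [267 191  29  38] c [482.4  32.9] size [102.4  63.4] longaxis deg -12.4 ztop [63.2 66.1 73.9 81.2]
px [220 204  28  37] c [447.8 178. ] size [99.6 59.9] longaxis deg -12.4 ztop [38.4 40.7 42.5 45.4]
px [311 207  13  12] c [477.  -73.7] size [33.7 28.5] longaxis deg -74.4 ztop [13.4 14.8 16.2 19.3]
px [406 218  24  34] c [ 409.3 -378.3] size [99.8 59.7] longaxis deg 3.8 ztop [21.5 23.4 25.2 27.5]
px [372 219  28  37] c [ 401.2 -277.9] size [100.   58.9] longaxis deg 9.6 ztop [57.  59.2 60.9 63.6]
tilt [0.0166 0.0043] shift [19.55  0.12  0.12] turn -0.0 heading 167.9 tcp [0.4464 0.1778 0.211 ] t 33.9 w 1.002 F [0.8 0.1 0.3]
```

View pics/w10.png

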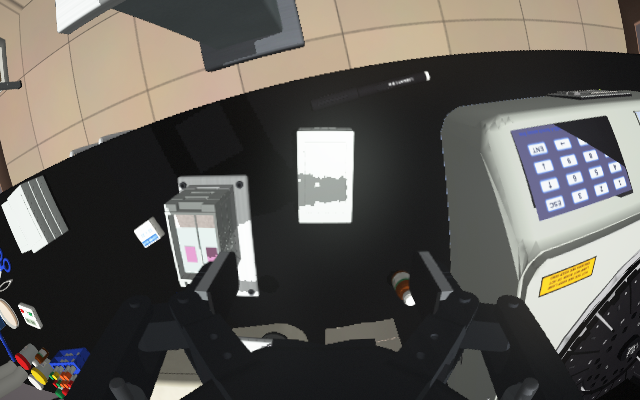

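The wrist view shows the column at px (210,235) with the top tray seated. The mid filler stands at (325,175), and the bottle stands at (402,287), clear of the fingers.

Request:
play_rows(steps=[[0,[6,0.05,0.1],0],[0,[12,0.1,0.1],0],[0,[18,0.1,0.1],0],[0,[19.5,0.1,0.1],0],[0,[19.5,0.1,0.1],0],[0.5,[19.5,0.1,0.1],0],[0.5,[19.5,0.1,0.1],0],[0.5,[19.5,0.1,0.1],0],[0.5,[19.5,0.1,0.1],0],[0.5,[17,0.1,0],0],[0.5,[12,0.1,0],0],[0.5,[7,0,0],0],[0.5,[7,-2,-4],0],[0.5,[7,-4,-8],0],[0.5,[7,-5.5,-11],0],[0.5,[7,-6.6,-13.5],0],[0.5,[7,-6.6,-13.5],0],[0.5,[7,-6.6,-13.5],0]])

```text
time: 36.17
tcp_pos: [0.4838, 0.0326, 0.1415]
eef_rot: [-0.447, 0.544, 0.442, 0.556]
force: [-0.2, 0.3, -0.9]
width: 0.664
```

Run:
```python
from h import *
goto([.4845,.032,.0895],168); z=robot.get_state()['tcp_pos'][2]
im,d,P=wpts('pics/w11.png'); np.save('pics/w11.npy',P)
held(P,z+.0265); held(P,.080)
m=(abs(P[...,0]-.47)<.05)&(abs(P[...,1]-.033)<.025)&(P[...,2]>.12)&(P[...,2]<.2); print(np.nanpercentile(P[m][:,2],[5,50,95]),z)
```

```text
tilt [0.0174 0.0047] shift [ 5.2   0.   -0.09] turn -0.1 heading 167.9 tcp [0.4838 0.0326 0.1415] t 36.2 w 0.664 F [-0.2  0.3 -0.9]
near end lx [-51.3 -50.9 -49.7] z 0.1642
 y extents at -0.048 [-27.4  28.5]
 y extents at -0.045 [-27.4  28.6]
 rect [-40.8   0.7] [57.9 21.7] 90.0
near end lx [-49.3 -49.2 -49.2] z 0.0796
 y extents at -0.048 [-27.6  28.8]
 y extents at -0.045 [-27.6  29. ]
 rect [-46.1   0.9] [57.3  6.4] 90.0
[0.15440972 0.16422202 0.16526859] 0.1415326005199644
```

View pics/w11.png

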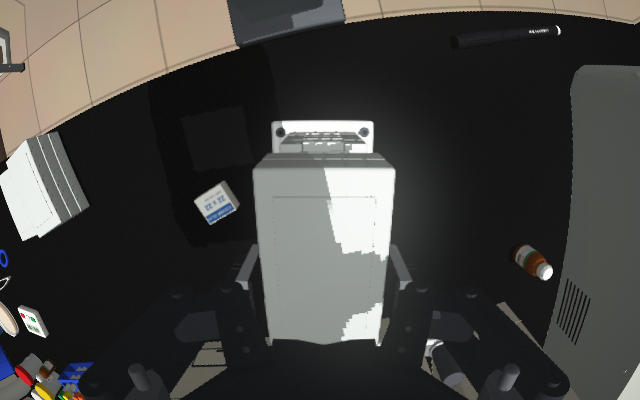

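The wrist view shows the held mid filler squarely above the column, with its near edge at px (322,165). The bottle is standing at (535,262).

Run:
```python
from h import *
P=np.load('pics/w11.npy')
a=np.radians(-12); D=P[...,:2]-np.array((.483,.0323)); lx=D@[np.cos(a),np.sin(a)]; ly=D@[-np.sin(a),np.cos(a)]
for zz in np.arange(.12,.17,.006):
    m=(abs(P[...,2]-zz)<.003)&(abs(ly)<.02)&(abs(lx)<.06); print(round(zz,3),m.sum(),np.round(np.percentile(lx[m],[2,10,50])*1000,1) if m.any() else '')
for x in (-.045,-.03,-.015,0,.02): m=(abs(lx-x)<.003)&(abs(ly)<.02)&(P[...,2]>.155)&(P[...,2]<.18); print(x,np.median(P[m][:,2]))
for zz in (.03,.05,.07): m=(abs(P[...,2]-zz)<.004)&(abs(ly)<.02)&(abs(lx)<.056); print(zz,m.sum(),np.round(np.percentile(lx[m],[2,10,50])*1000,1) if m.any() else '')
```

```text
0.12 0 
0.126 47 [-51.8 -51.8 -51.6]
0.132 206 [-51.9 -51.7 -51.3]
0.138 161 [-51.7 -51.6 -51.5]
0.144 279 [-51.8 -51.7 -51.3]
0.15 184 [-51.6 -51.5 -51.3]
0.156 312 [-51.7 -51.6 -51.4]
0.162 13864 [-51.  -46.5 -15.8]
0.168 2091 [-47.3 -38.2 -20.8]
-0.045 0.16410029228197812
-0.03 0.16457230853288962
-0.015 0.16449321820263862
0 0.16439331230946352
0.02 0.16431315674913383
0.03 66 [-49.5 -49.5 -48.7]
0.05 58 [-49.5 -49.5 -49.3]
0.07 469 [-49.5 -49.  -46.8]
```

Request:
play_rows(steps=[[0.5,[1,-0.13,-0.03],0],[0.5,[2,-0.13,-0.03],0],[0.5,[3,-0.13,-0.03],0],[0.5,[3.8,-0.13,-0.03],0],[0.5,[4.2,-0.13,-0.03],0],[0.5,[4.5,-0.13,-0.03],0],[0.5,[4.75,-0.13,-0.03],0],[0.5,[4.85,-0.13,-0.03],0],[0.5,[4.85,-0.13,-0.03],0]])

```text
time: 37.35
tcp_pos: [0.4861, 0.0325, 0.0934]
eef_rot: [-0.447, 0.544, 0.442, 0.556]
force: [-0.6, -0.0, 1.5]
width: 0.662
```

Request:
play_rows(steps=[[0,[0,0,0],0],[0,[0,0,0],0],[0,[0,0,0],0],[0,[0,0,0],0],[0,[-5,0,0],0],[0,[-10,0,0],0],[0,[-14,0,0],0],[0.5,[-14,-9.1,8.4],0],[0.5,[-14,-9.1,8.4],0],[0.5,[-14,-9.1,8.4],0],[0.5,[-14,-9.1,8.4],0]])

```text
time: 38.72
tcp_pos: [0.5898, 0.0949, 0.235]
eef_rot: [-0.447, 0.544, 0.442, 0.555]
force: [-0.1, 0.1, -0.3]
width: 0.5
```

Run:
```python
from h import *
im,d,P=wpts('pics/w12.png'); np.save('pics/w12.npy',P)
tray(P,(.483,.0323),'col',r=.06,zlo=.09,zhi=.14)
im,d,T=pts('top'); cv2.imwrite('pics/top5.png',im); np.save('pics/top5.npy',T)
for n,X in (('w',P),('t',T)):
    m=(X[...,2]>.152)&(X[...,2]<.17)&(abs(X[...,0]-.593)<.035)&(abs(X[...,1]-.096)<.035); Q=X[m]; print(n,m.sum(),Q.mean(0) if len(Q) else 0, Q.min(0),Q.max(0))
m=(abs(T[...,0]-.483)<.03)&(abs(T[...,1]-.03)<.02); print('col z top',np.nanpercentile(T[m][:,2],[5,50,95]))
goto([.593,.096,.140],168)
```

```text
col top z 117.7 centre [484.2  33.4] size [100.4  59.1] heading -11.7
w 403 [0.58499871 0.09767256 0.16158131] [0.57815939 0.08985677 0.15236582] [0.59383058 0.10508006 0.1643496 ]
t 6 [0.58417503 0.08831633 0.15825202] [0.58096105 0.08738032 0.15260713] [0.58857371 0.08917365 0.16317235]
col z top [0.11350876 0.5323865  0.56310906]
tilt [0.0185 0.0044] shift [ 9.61 -0.15  0.14] turn -0.1 heading 167.9 tcp [0.5895 0.0945 0.236 ] t 38.8 w 0.504 F [-0.7 -0.6 -0.3]
```

View pics/w12.png

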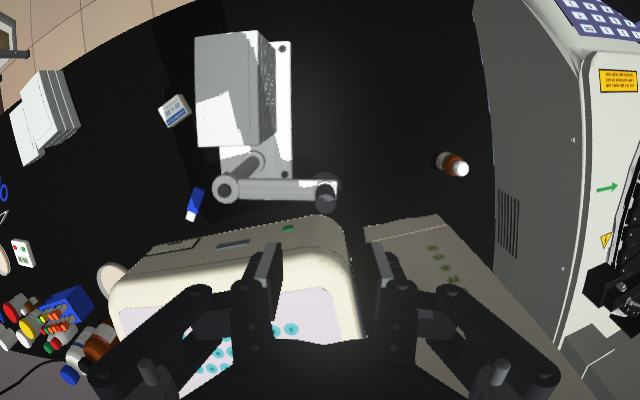

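The wrist view shows the filler on the column at px (233,90). The retainer arm points along +y with its knob at (325,195), and the bottle stands at (455,165). I grip the knob and swing it closed along the arc.

Run:
```python
from h import *
P=np.load('pics/w12.npy'); a=np.radians(-12); D=P[...,:2]-np.array((.483,.0323)); lx=D@[np.cos(a),np.sin(a)]; ly=D@[-np.sin(a),np.cos(a)]
m=(abs(lx)<.04)&(abs(ly)<.02)&(abs(P[...,2]-.117)<.01); print('col z',np.percentile(P[m][:,2],[5,50,95])); 
for x in (-.04,0,.04): mm=m&(abs(lx-x)<.006); print(x,np.median(P[mm][:,2]))
p=np.array([.5664,.0145]); M=R.from_quat(robot.get_state()['eef_rot']).as_matrix()
f=lambda t:p+.085*np.array([np.cos(np.radians(t)),np.sin(np.radians(t))])
for t in list(np.arange(75.4,168,7))+[168,170]: 
    d=np.r_[(f(t)-f(75.4))*100,0]; print(round(t,1),(M.T@d).round(2))
```

```text
col z [0.11524091 0.1164756  0.11769455]
-0.04 0.1163170040022812
0 0.116491343246454
0.04 0.11635370057110964
75.4 [0. 0. 0.]
82.4 [-0.02  1.04 -0.02]
89.4 [-0.04  2.07 -0.16]
96.4 [-0.06  3.07 -0.43]
103.4 [-0.08  4.03 -0.82]
110.4 [-0.1   4.94 -1.32]
117.4 [-0.12  5.78 -1.93]
124.4 [-0.13  6.53 -2.64]
131.4 [-0.15  7.2  -3.44]
138.4 [-0.17  7.77 -4.31]
145.4 [-0.18  8.22 -5.24]
152.4 [-0.2   8.56 -6.22]
159.4 [-0.21  8.77 -7.24]
166.4 [-0.22  8.86 -8.27]
168 [-0.22  8.87 -8.51]
170 [-0.22  8.86 -8.81]
```

Request:
play_rows(steps=[[0.5,[5,0.1,0.1],0],[0.5,[9.6,0.16,0.18],0],[0.5,[9.6,0.16,0.18],0],[0.5,[9.6,0.16,0.18],0],[0.9,[9.6,0.16,0.18],0],[0.9,[9.6,0.16,0.18],0],[0.9,[9.6,0.16,0.18],0],[0.9,[9.6,0.16,0.18],0],[0.9,[9.6,0.16,0.18],0]])

```text
time: 39.95
tcp_pos: [0.5917, 0.0965, 0.1432]
eef_rot: [-0.449, 0.543, 0.44, 0.557]
force: [-1.2, -1.9, 7.0]
width: 0.162
```

Request:
play_rows(steps=[[0.9,[0,1.04,0],0],[0.9,[0,2.07,-0.16],0],[0.9,[0,3.07,-0.43],0],[0.9,[-0.1,4.03,-0.82],0],[0.9,[-0.1,4.94,-1.32],0],[0.9,[-0.1,5.78,-1.93],0],[0.9,[-0.1,6.53,-2.64],0],[0.9,[-0.15,7.2,-3.44],0],[0.9,[-0.2,7.77,-4.31],0],[0.9,[-0.2,8.22,-5.24],0],[0.9,[-0.2,8.56,-6.22],0],[0.9,[-0.2,8.77,-7.24],0],[0.9,[-0.2,8.86,-8.1],0],[0.9,[-0.2,8.87,-8.6],0],[0.9,[-0.2,8.87,-8.9],0],[0.9,[-0.2,8.87,-8.9],0]])

```text
time: 41.95
tcp_pos: [0.4815, 0.0328, 0.1424]
eef_rot: [-0.443, 0.544, 0.446, 0.556]
force: [-16.4, 17.0, 13.6]
width: 0.159
```

Request:
play_rows(steps=[[0.5,[0,0,0.3],0],[0.5,[0,0,0.3],0],[0.5,[0,0,0.3],0],[0.5,[-6,0,0.3],0],[0.5,[-11,0,0.3],0],[0.5,[-14,0,0.3],0],[0.5,[-14,0,0.3],0]])

```text
time: 42.82
tcp_pos: [0.4822, 0.0331, 0.2858]
eef_rot: [-0.444, 0.542, 0.445, 0.558]
force: [0.7, 0.3, -0.5]
width: 0.495
```

Run:
```python
from h import *
im,d,P=wpts('pics/w13.png'); np.save('pics/w13.npy',P)
z=P[...,2]; m=(z>.155)&(z<.17)&(abs(P[...,0]-.485)<.05)&(abs(P[...,1]-.035)<.05); Q=P[m]; c=Q.mean(0); print('knob',c,Q.min(0),Q.max(0))
D=c[:2]-np.array([.5664,.0145]); print('r',np.linalg.norm(D),'heading',np.degrees(np.arctan2(D[1],D[0])))
reg=(abs(P[...,0]-.49)<.09)&(abs(P[...,1]-.03)<.07)
a=np.radians(-12); D=P[...,:2]-np.array((.483,.0323)); lx=D@[np.cos(a),np.sin(a)]; ly=D@[-np.sin(a),np.cos(a)]
for x in (0.02,.035,.05,.065): m=(abs(lx-x)<.004)&(abs(ly)<.03)&(z>.125)&(z<.14); print('arm ly at',x,np.round(np.percentile(ly[m],[3,50,97])*1000,1) if m.any() else '')
for x in (-.045,-.03,-.02): m=(abs(lx-x)<.004)&(abs(ly)<.025)&(z>.105)&(z<.13); print('col z',x,np.round(np.percentile(z[m],[10,50,90])*1000,1) if m.any() else '')
goto([.483,.0323,.2],168)
```

```text
knob [0.4824697  0.03273713 0.16200787] [0.47515868 0.02489805 0.15504137] [0.49060903 0.04034895 0.16462309]
r 0.08588881199977708 heading 167.74082105709996
arm ly at 0.02 [-8.4  0.6  8.7]
arm ly at 0.035 [-7.6  0.6  8.8]
arm ly at 0.05 [-7.9  0.5  8.8]
arm ly at 0.065 [-8.1  0.4  8.9]
col z -0.045 [114.7 115.8 116.7]
col z -0.03 [115.3 116.2 117.1]
col z -0.02 [115.4 116.4 117.2]
tilt [0.0126 0.0142] shift [ 8.32 -0.12 -0.2 ] turn -0.1 heading 167.9 tcp [0.4812 0.0333 0.2832] t 42.9 w 0.499 F [ 0.7 -0.3 -0.1]
```

View pics/w13.png

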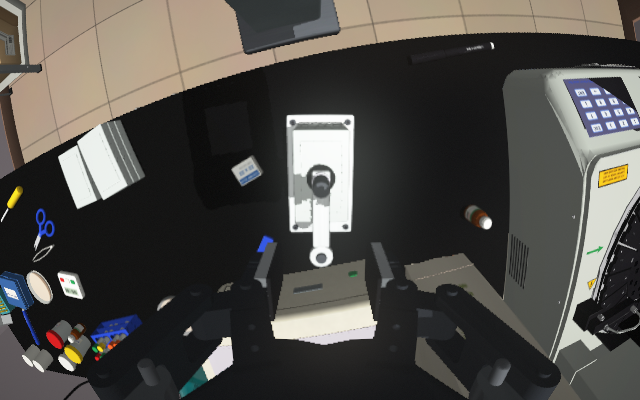

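The last view shows the retainer over the column: knob at px (321,183), post at (321,257), arm line parallel to the magazine. The two other fillers stand at about (85,180) and (115,160), and the bottle stands at (478,216). I hand it in.

Run:
```python
from h import *
print(robot.job_done())
```

```text
the job is handed in; nothing more can be done
None
```

The job is done and handed in at about 43 s of robot time. I swung the retainer out to about 1.6 rad and stood the middle filler on the worktop. I then stacked all three trays, one of them turned end for end, put the middle filler back on top and swung the retainer shut.

**Column:** the tops measured about 44, 62 and 80 mm after each tray and 116.4 mm with the filler, level along its length. These are the heights of fully keyed parts.

**Retainer:** its measured heading was 167.7° against 168° for closed, and the arm lay parallel to the magazine's axis. While closing, the tool ended pressing against the end stop with about 24 N sideways (27 N in all). The force was back to zero after I let go.

**Left alone:** the short and tall fillers and the oil bottle were still standing in the last picture.

**What was off:**
- The tool had drifted about 1° off vertical by the end. The tray that was turned end for end was therefore carried about 1.8° off level. Its slides were in place in the picture just before it was lowered.
- The top and wrist cameras disagreed by about 2 mm in y on positions. I lined parts up with the wrist camera.

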